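# Load the tumble blaster with seal blanks and start it

## Task

Load the blaster with all the brass seal blanks on the bench: each must lie flat on the loading tray and be pushed end first through the spring dust flap, until it drops down inside and the flap swings shut behind it. The bead filler's screw cap has been left slack, so screw it fully home. Only when every blank is in and the cap is tight, throw the toggle switch right over to start the machine, and do not knock the oil bottle over.

Things in the scene. Friction and masses are not known exactly. Their poses are not given: they have to be found in the camera images.
- blaster: Grey sheet-metal tumble blaster, fixed, turned up to 0.2 rad. Origin on the table under the port's sill; x points into the machine, y to its left, z up. Plinth with loading tray: x -140 to 0 mm. Cabinet: x 0 to 180. Both y -120 to 85; front wall upright to z 185, then a clear window slopes back to the roof at x 75, z 235. Switch box, 140 high, on its left: x 30 to 130, y 85 to 145.
- tray (a point): On the loading tray's flat steel top, straight before the port (blaster x -70, y 0, z 140 mm). Tray 140 mm deep, 205 mm wide; a rim 6 mm high and 4 mm thick along its front (-x) edge and both sides. Two guide bars 7 mm high converge on the port, with 84 mm between them at blaster x -45 mm and 40 mm at x 0.
- port (a point): Middle of the port's sill (blaster x 0, y 0, z 140 mm), level with the tray. The port, in the 4 mm front wall, is 42 mm wide (y -21 to 21) and 25 mm high: a blank passes only lying on its broad side, end on.
- chute_end (a point): Lower end of the slippery chute (100 mm wide) that starts right behind the sill and drops 42 mm over 60 mm; behind it the slippery floor, 62 mm lower, falls to the right (-y). A blank pushed until its rear end is at the sill tips and slides in by itself.
- flap (a joint): Steel dust flap, 40 mm wide and 25 mm high, that closes the port; hinged along the port's upper edge. 0 rad hanging shut, grows to 1.45 as it swings inward (it cannot swing outward). A weak spring (under 1 N at its lower edge) shuts it again.
- blank_1: Brass seal blank, a plain rectangular bar 16 x 28 x 64 mm (its x, y, z), about 0.24 kg, two fine lines scribed round it near one end. Origin at its centre. It starts standing on end on the table (z up). Three to five of the five alike blanks are present; the others, this one too, may be absent.
- blank_2: As blank_1; may be absent.
- blank_3: As blank_1; may be absent.
- blank_4: As blank_1; may be absent.
- blank_5: As blank_1; may be absent.
- filler_cap (a joint): Black ribbed screw cap, 40 mm across and 22 mm high, captive on the neck on the cabinet's roof. 0 rad tight, against a stop; starts 1.6 to 2.8 rad slack. Clockwise from above tightens it (value falls); sinks 0.8 mm per rad; takes about 0.06 N m. When tight, the steel rib on its top points to the machine's front (-x), at the dark mark on the flange.
- cap_grip (a point): On the cap's axis, 12 mm above its lower rim and 10 mm below its flat top. It lies above the blaster's x 115, y -40 mm.
- switch (a joint): Toggle switch on top of the switch box: a black lever 50 mm long from pivot to the middle of its 26 mm ball. 0 rad off, leaning to the machine's front (-x); 1.0 rad on, leaning to its rear (+x); it turns stiffly (about 1.2 N at the ball) and stays where it is left.
- switch_tip (a point): Middle of the lever's ball, about 66 mm above the switch box when off.
- bench_bottle: Amber oil bottle with a black cap, 39 mm across and 80 mm high, standing loose on the table beyond the blanks; origin at the centre of its foot. Not part of the job; it must stay upright.
Not all that is in view belongs to the job. What is shaped like the blank_1 but pink or turquoise is not meant.

How it is judged:
On the way, in this order (a step that is already met when the one before it is completed fails the run):
1. every blank is down inside the cabinet, the flap hangs shut and the filler cap is tight (x of blank_1 in the frame of blaster between 0.03 and 0.18 m and y of blank_1 in the frame of blaster between -0.12 and 0.085 m and z of each of blank_1, blank_2, blank_3, blank_4, blank_5 in the frame of blaster below 0.105 m and x of blank_2 in the frame of blaster between 0.03 and 0.18 m and y of blank_2 in the frame of blaster between -0.12 and 0.085 m and x of blank_3 in the frame of blaster between 0.03 and 0.18 m and y of blank_3 in the frame of blaster between -0.12 and 0.085 m and x of blank_4 in the frame of blaster between 0.03 and 0.18 m and y of blank_4 in the frame of blaster between -0.12 and 0.085 m and x of blank_5 in the frame of blaster between 0.03 and 0.18 m and y of blank_5 in the frame of blaster between -0.12 and 0.085 m and value of joint flap below 0.06 rad and value of joint filler_cap below 0.12 rad), for 0.2 s.
2. the switch is then thrown to on (value of joint switch above 0.8 rad), for 0.2 s.
At the end, for the whole second after the job is handed in: every blank lies inside the cabinet (its centre at blaster x 30 to 180 mm, y -120 to 85 mm and below z 105 mm), the flap is shut (below 0.06 rad), the filler cap is tight (below 0.12 rad) and the switch is on (above 0.8 rad) (all of step 1 and value of joint switch above 0.8 rad); the robot touches nothing.
It fails at once if the oil bottle is knocked over (angle between bench_bottle's own z axis and vertical above 0.6 rad).
Of blank_1, blank_2, blank_3, blank_4, blank_5 only 3 to 5 are there at a start; the rules pass over those that are not, and their reading is None.
At some moment in a run one of blank_1, blank_2, blank_3, blank_4, blank_5 may be knocked a few centimetres aside while the robot is not near it.
Once in a run the grip may slacken for a moment while it holds something.
It also fails if it takes over 210 s, if anything falls off the work surface, if the arm or the gripper's body presses on something with over 40 N, if the wrist force passes 120 N, or if a joint passes its speed limit or range.

## Robot

A 6-joint arm with a two-finger parallel gripper is mounted at the origin on a cart in front of the work surface, level with it; the furniture and walls round the work are solid. World frame = base frame: x ahead of the robot, y to its left, z up, the work surface at z = 0. Lengths are in m, angles in rad, forces in N, time in s.
With the tool pointing down it reaches from about 0.3 to 0.75 m from the base axis. Payload 8.5 kg.
Tool frame: the origin (TCP) lies on the centre line of the jaws, within the pads' length; the fingertips stand 14 mm ahead of it and the grasp point (between the pads) lies 5 mm behind it; z points along the fingers, y is the line along which they close (so a half turn about z gives the same grasp; the last joint's range is limited). The gripper opens to 88 mm and grips with 3 to 60 N. Pads are 18 mm wide; open, the fingers measure 123 mm over their backs; the gripper's body (75 mm by 187 mm) begins 45 mm behind the grasp point.
Start: joints at [1.03, 0.381, 1.297, -0, 1.464, -0.215], TCP at [0.176, 0.521, 0.253] pointing down, gripper open.
Joint ranges: [-3.11, 3.11], [-0.89, 2.33], [0.22, 2.48], [-1.42, 4.56], [0.17, 2.85], [-2.88, 2.88]. Speed limits (rad/s): [2.39, 2.39, 3.14, 3.14, 3.14, 3.14].

## Interface

Orientations are given as a unit quaternion [x, y, z, w].
In Python, from workcell import readout, capture, camera_params, workorder gives the robot as it stands.
- The arm moves only by the tool play_rows, never from a script. Its argument "moves" is a list that holds one entry, the list of rows, each a list of 7 numbers: the turn, a rotation vector about the world's x, y, z in degrees, then the shift along the world's x, y, z in mm, then the closure in counts, from 0 (fully open) to 255 (shut). In form: [[[wx, wy, wz, x, y, z, claw], ...]]. A call has 1 to 8 rows; each row is the pose to reach, as a shift and turn from the pose commanded when the call began; what a row does not reach only later rows make up. A row lasts 1/12 s, in which the tool goes at most 41.7 mm and 7.16 degrees, less where a joint would pass 70% of its speed; a pose out of reach is approached as far as the arm can. A call with a gripper value outside its range is refused whole. The fingers move at their own pace and stop on an object; the grip force is fixed at half the most. Time passes only in rows, so rows that repeat a pose let the fingers close. It gives the time, the measured TCP pose, the force, the opening and the grip force at its end, in the units of the state.
- readout.sense(): the state, without advancing time (a new reading comes with each control period).
- capture(name): name is "scene" or "side" or "wrist"; returns the picture (480x640x3 uint8, blue, green, red); there is no depth.
- camera_params(name): a dict with "fx", "fy", "cx", "cy" (pixels), "D" ([k1, k2, p1, p2, k3] as OpenCV has them; the pictures are not rectified), "world_from_camera" (4x4, takes a point from camera to world coordinates); the wrist camera has in their place "tool_from_camera" (4x4, takes a point from camera to tool coordinates, whose origin is the TCP and whose axes are the flange's). Camera axes: x right, y up, looking along -z (the intrinsics and any distortion apply to the point x, -y, -z); pixel columns grow to the right and rows downward; lengths in m; the calibration is good to about 2 mm. A picture is of the moment at which its call begins: read the wrist's pose just before it. camera_params takes no time and is no camera call.
- workorder.close_job(): hands the job in; it is judged then, once.
The state is a dict: "clock": time; "joint_positions": joint angles; "joint_vel": joint speeds; "effort": joint torques, N m; "position": TCP position; "orientation": TCP orientation; "force": force on the tool from outside, world axes, zero at the start; "wrist_torque": the same for the moment, N m; "gripper_width": opening from 0.0 (shut) to 1.0 (fully open); "grip_force": force on a finger pad.
Only numpy, scipy, OpenCV 4.12 (cv2) and the standard library are available. Lean on these libraries where they do the work, as an engineer would, in place of code of your own. Each camera call takes 0.05 s, during which the arm holds its last target. There are 200 camera calls.

## Working session

There is one attempt and no reset: what is moved stays moved. The work goes in short steps, Python scripts to look and compute and a tool call to move; the robot and the scene stay as the last step left them, time stands still between calls to the robot, and variables do not carry over. Pictures are saved under pics/ and viewed, at most 14 in all, crops included, and the job is handed in when it is done.

Besides the shell and the picture viewer there is one more tool, called after "Request:" as name([rows], argument=value, ...), one row to a line, values as JSON. play_rows: Moves the arm, as the interface text tells. Its arguments: {"type":"object","properties":{"moves":{"type":"array","items":{"type":"array","items":{"type":"array","items":{"type":"number"}}}}},"required":["moves"]}

```bash
ls; mkdir -p pics
cat > h.py <<'E'
import numpy as np, cv2
from workcell import readout, capture, camera_params, workorder
from scipy.spatial.transform import Rotation as R
def cam(n,s=None):
    p=camera_params(n); K=np.array([[p['fx'],0,p['cx']],[0,p['fy'],p['cy']],[0,0,1]]); D=np.array(p['D'],float)
    if n=='wrist':
        s=s or readout.sense(); T=np.eye(4); T[:3,:3]=R.from_quat(s['orientation']).as_matrix(); T[:3,3]=s['position']
        return K,D,T@np.array(p['tool_from_camera'])
    return K,D,np.array(p['world_from_camera'])
def ray(c,uv):
    K,D,T=c; q=cv2.undistortPoints(np.array([[uv]],float),K,D)[0,0]
    d=T[:3,:3]@np.array([q[0],-q[1],-1]); return T[:3,3],d
def onz(c,uv,z):
    o,d=ray(c,uv); return o+d*(z-o[2])/d[2]
def proj(c,P):
    K,D,T=c; X=(np.atleast_2d(P)-T[:3,3])@T[:3,:3]; X=X*[1,-1,-1]
    return cv2.projectPoints(X,np.zeros(3),np.zeros(3),K,D)[0][:,0]
def tri(cs,uvs):
    A=np.zeros((3,3));b=np.zeros(3)
    for c,u in zip(cs,uvs):
        o,d=ray(c,u);d=d/np.linalg.norm(d);M=np.eye(3)-np.outer(d,d);A+=M;b+=M@o
    return np.linalg.solve(A,b)
E
python3 - <<'E'
from h import *
s=readout.sense(); print(s)
for n in ['scene','side','wrist']:
    cv2.imwrite(f'pics/{n}0.png',capture(n)); print(n,cam(n,s)[2].round(3).tolist(),camera_params(n)['fx'])
E
```

```text
pics
{'clock': 0.0, 'joint_positions': array([ 1.02971633e+00,  3.81216866e-01,  1.29821226e+00, -5.85141226e-06,
        1.46360321e+00, -2.15313436e-01]), 'joint_vel': array([ 0.00053686, -0.00179045,  0.0015998 ,  0.00042456,  0.00042793,
       -0.00046871]), 'effort': array([ 1.84937460e-03, -4.37926555e+01, -2.24560046e+01,  7.15154177e-02,
        3.51929327e-02, -1.14449690e-04]), 'position': array([0.17590145, 0.52085585, 0.25214291]), 'orientation': array([ 1.62163642e-01,  9.86763617e-01, -6.70044227e-04, -2.63094290e-04]), 'force': array([-0.45581184, -0.25999699, -0.46092244]), 'wrist_torque': array([ 0.03129835, -0.03527038,  0.01760168]), 'grip_force': 0.0, 'gripper_width': 0.9989746832070975}
scene [[0.701, 0.548, -0.456, 0.008], [-0.713, 0.535, -0.453, -0.592], [-0.004, 0.643, 0.766, 1.073], [0.0, 0.0, 0.0, 1.0]] 486.94581429222694
side [[0.989, 0.077, -0.129, 0.353], [-0.149, 0.363, -0.92, -1.464], [-0.023, 0.929, 0.371, 0.718], [0.0, 0.0, 0.0, 1.0]] 610.6585121484287
wrist [[0.319, -0.901, -0.293, 0.099], [0.948, 0.302, 0.101, 0.547], [-0.002, -0.31, 0.951, 0.384], [0.0, 0.0, 0.0, 1.0]] 384.71805006453764
```

View pics/scene0.png

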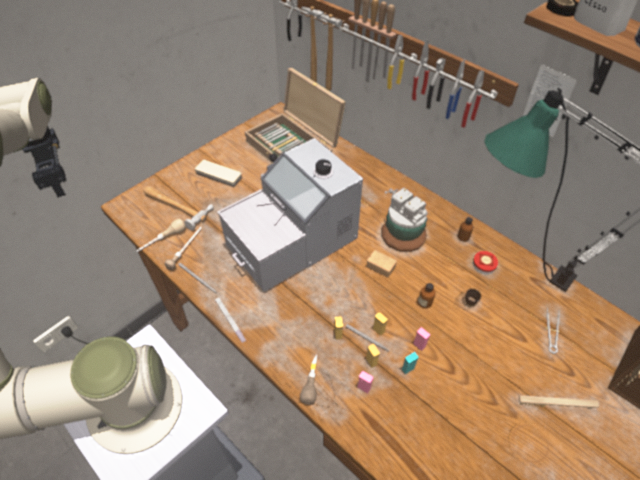

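View pics/side0.png

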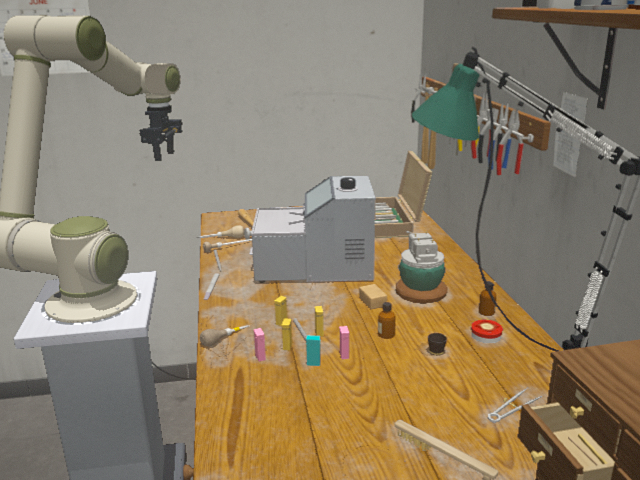

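The scene shows three yellow brass blanks at about (338,324), (381,321) and (373,353). Pink and turquoise decoys stand beside them, and the bottle is at (427,294). The blaster is at about (290,215). Next I'll measure the blanks and enlarge the blaster.

Run:
```python
from h import *
s=cv2.imread('pics/scene0.png'); d=cv2.imread('pics/side0.png')
C=cam('scene');S=cam('side')
for n,im,c in (('sc',s,C),('si',d,S)):
    hsv=cv2.cvtColor(im,cv2.COLOR_BGR2HSV)
    m=cv2.inRange(hsv,(22,150,90),(34,255,255))
    k,l,st,ce=cv2.connectedComponentsWithStats(m)
    for i in range(1,k):
        if 40<st[i,4]<1500: print(n,st[i],ce[i].round(1),onz(c,ce[i],.032).round(3))
print('bottle',onz(C,(427,304),0),onz(S,(387,334),0))
a=cv2.resize(s[130:300,200:380],None,fx=4,fy=4,interpolation=cv2.INTER_CUBIC)[:, :]
b=cv2.resize(d[165:295,240:400],None,fx=4,fy=4,interpolation=cv2.INTER_CUBIC)
cv2.imwrite('pics/a.png',cv2.resize(a,(635,600))); cv2.imwrite('pics/b.png',b)
```

```text
si [458 139   4  12  41] [459.6 144.5] [1.491 1.275 0.032]
si [274 296  17  33 316] [281.5 312.7] [ 0.467 -0.216  0.032]
si [315 306   8   9  61] [318.3 309.9] [ 0.553 -0.219  0.032]
si [316 316   8  20 126] [319.3 325.4] [ 0.543 -0.29   0.032]
si [282 329   9  21 155] [286.4 339.2] [ 0.464 -0.334  0.032]
bottle [ 0.69539373 -0.31011627  0.        ] [ 0.69549339 -0.3018419   0.        ]
```

View pics/a.png

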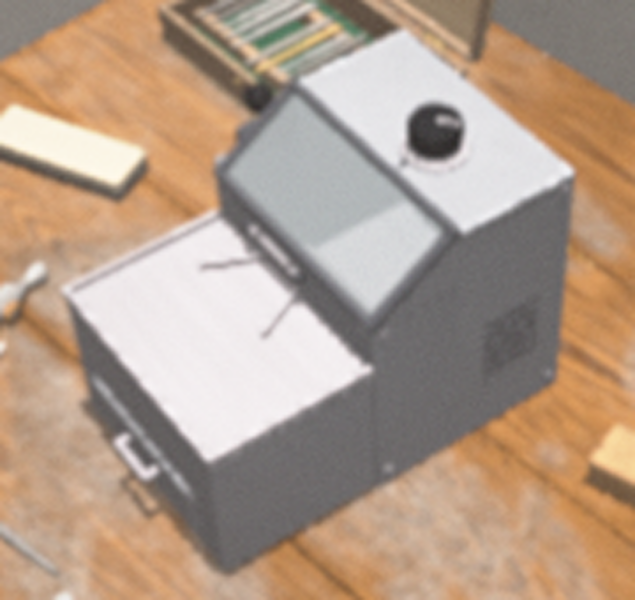

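```bash
cat >> h.py <<'E'
def blas(p,th,P):
    P=np.atleast_2d(np.array(P,float)); r=R.from_euler('z',th).as_matrix()
    return P@r.T+np.array([p[0],p[1],0])
E
python3 - <<'E'
from h import *
C=cam('scene');k=180/635
f=lambda u,v:(200+u*k,130+v*k)
pts=[((66,290),(-.14,.085,.146)),((212,462),(-.14,-.12,.146)),((370,366),(0,-.12,.146)),((573,177),(.18,-.12,.235)),((455,236),(.075,-.12,.235)),((405,33),(.18,.085,.235)),((230,572),(-.14,-.12,0))]
W=np.array([onz(C,f(*a),b[2]) for a,b in pts]);B=np.array([b for a,b in pts])
Bm=B.mean(0);Wm=W.mean(0);b=B-Bm;w=W-Wm
th=np.arctan2((b[:,0]*w[:,1]-b[:,1]*w[:,0]).sum(),(b[:,0]*w[:,0]+b[:,1]*w[:,1]).sum())
r=R.from_euler('z',th).as_matrix();p=Wm-r@Bm;p[2]=0
print(th,p.round(4),((W-(B@r.T+p))*1000).round(1).tolist())
print(blas(p,th,[[-.07,0,.14],[0,0,.14],[.115,-.04,.245],[.055,.115,.206]]).round(3))
hsv=cv2.cvtColor(cv2.imread('pics/scene0.png'),cv2.COLOR_BGR2HSV)
m=cv2.inRange(hsv[300:380,310:400],(20,130,60),(38,255,255))
n,l,st,ce=cv2.connectedComponentsWithStats(m)
for i in range(1,n):
    if st[i,4]>30: print(st[i],ce[i],onz(C,ce[i]+[310,300],.035).round(3))
E
```

```text
-0.15684465738464723 [0.5753 0.1132 0.    ] [[0.2, -4.1, 0.0], [1.9, -2.7, 0.0], [-0.0, 3.8, 0.0], [-3.8, -0.9, -0.0], [-2.4, 1.7, -0.0], [-2.9, -1.7, 0.0], [7.1, 4.0, 0.0]]
[[0.506 0.124 0.14 ]
 [0.575 0.113 0.14 ]
 [0.683 0.056 0.245]
 [0.648 0.218 0.206]]
```

Request:
play_rows([
  [[0,0,0,10,-40,20,0],[0,0,0,25,-75,45,0],[0,0,0,40,-112,50,0],[0,0,0,55,-148,50,0],[0,0,0,70,-185,50,0],[0,0,0,85,-221,50,0],[0,0,0,100,-258,50,0],[0,0,0,115,-295,50,0]],
])

```text
clock: 0.82
position: [0.291, 0.2243, 0.3028]
orientation: [0.162, 0.987, 0.0, 0.0]
force: [1.5, -0.3, -0.2]
gripper_width: 1.001
grip_force: 0.0
```

Request:
play_rows([
  [[0,0,0,15,-37,0,0],[0,0,0,30,-74,0,0],[0,0,0,45,-110,0,0],[0,0,0,60,-147,0,0],[0,0,0,75,-184,0,0],[0,0,0,90,-221,0,0],[0,0,0,106,-258,0,0],[0,0,0,120,-295,0,0]],
])

```text
clock: 1.48
position: [0.4113, -0.0711, 0.3027]
orientation: [0.162, 0.987, 0.0, 0.0]
force: [1.0, 0.1, 0.4]
gripper_width: 0.998
grip_force: 0.0
```

Request:
play_rows([
  [[0,0,0,15,-37,0,0],[0,0,0,30,-74,0,0],[0,0,0,45,-110,0,0],[0,0,0,60,-147,0,0],[0,0,0,75,-184,0,0],[0,0,0,90,-200,0,0],[0,0,0,90,-200,0,0],[0,0,0,90,-200,0,0]],
])

```text
clock: 2.15
position: [0.5011, -0.2695, 0.3017]
orientation: [0.163, 0.987, 0.001, -0.001]
force: [0.5, 0.4, 0.0]
gripper_width: 0.999
grip_force: 0.0
```

Run:
```python
from h import *
s=readout.sense(); print(s['clock'],s['position'],R.from_quat(s['orientation']).as_matrix().round(2).tolist(),s['joint_positions'].round(2))
im=capture('wrist'); cv2.imwrite('pics/w1.png',im); np.save('w1.npy',s)
```

```text
2.15 [ 0.50107768 -0.26947781  0.30173056] [[-0.95, 0.32, -0.0], [0.32, 0.95, 0.0], [0.0, 0.0, -1.0]] [-0.7   0.39  1.15  0.    1.61 -1.95]
```

View pics/w1.png

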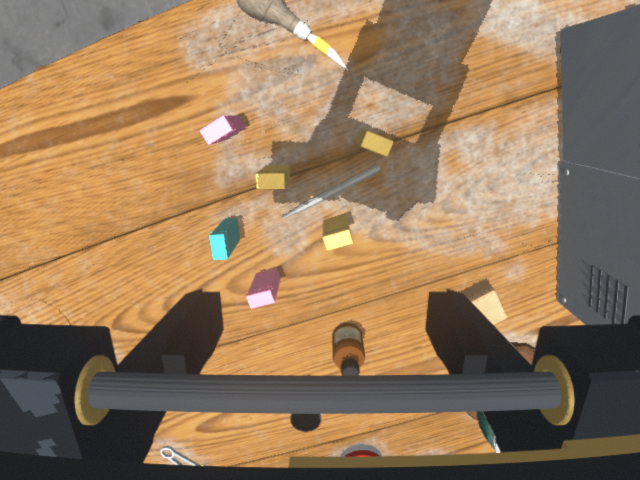

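The wrist view shows the brass tops at about (377,143), (271,180) and (337,240). The pink and turquoise decoys lie between them and the bottle, which is at (348,340).

```bash
cat >> h.py <<'E'
def blanks(im,c,z=.064,lo=(20,80,80),hi=(36,255,255),amin=100):
    hsv=cv2.cvtColor(im,cv2.COLOR_BGR2HSV); m=cv2.inRange(hsv,lo,hi); out=[]
    for q in cv2.findContours(m,cv2.RETR_EXTERNAL,cv2.CHAIN_APPROX_NONE)[0]:
        if cv2.contourArea(q)<amin: continue
        W=np.array([onz(c,p,z)[:2] for p in q[:,0].astype(float)],np.float32)
        out.append((q[:,0].mean(0).round(),cv2.contourArea(q),cv2.minAreaRect(W*1000)))
    return out
E
python3 - <<'E'
from h import *
im=cv2.imread('pics/w1.png');s=np.load('w1.npy',allow_pickle=True).item();c=cam('wrist',s)
hsv=cv2.cvtColor(im,cv2.COLOR_BGR2HSV)
for p in [(377,137),(378,150),(271,174),(271,185),(337,228),(337,241),(300,100)]: print(p,hsv[p[1],p[0]])
for lo in [(20,80,60),(20,80,150)]:
  for b in blanks(im[:300],c,lo=lo): print(b)
E
```

```text
(377, 137) [ 22 135 225]
(378, 150) [ 22 133 220]
(271, 174) [ 21 136 213]
(271, 185) [ 21 135 212]
(337, 228) [ 21 124 132]
(337, 241) [ 30  83 255]
(300, 100) [ 14  88 214]
(array([337., 233.]), 738.5, ((536.3179931640625, -269.6636962890625), (29.136966705322266, 31.971975326538086), 88.2620620727539))
(array([273., 177.]), 675.5, ((463.4041748046875, -309.7975158691406), (33.49965286254883, 22.743675231933594), 73.50872802734375))
(array([374., 142.]), 558.5, ((463.3528137207031, -207.73880004882812), (33.74882507324219, 16.182836532592773), 51.53555679321289))
(array([321.,  45.]), 149.0, ((367.129638671875, -227.48922729492188), (14.2211332321167, 9.295537948608398), 37.43105697631836))
(array([337., 239.]), 402.0, ((543.9068603515625, -270.2520751953125), (28.415828704833984, 16.848159790039062), 88.05085754394531))
(array([270., 181.]), 423.0, ((466.44989013671875, -313.6896057128906), (28.113555908203125, 15.590337753295898), 71.14225769042969))
(array([377., 143.]), 457.0, ((465.19976806640625, -205.4777069091797), (27.56473731994629, 15.700033187866211), 50.392791748046875))
(array([321.,  45.]), 149.0, ((367.129638671875, -227.48922729492188), (14.2211332321167, 9.295537948608398), 37.43105697631836))
```

Request:
play_rows([
  [[0,0,-7,-5,8,-20,110],[0,0,-14,-10,16,-40,110],[0,0,-21,-15,24,-60,110],[0,0,-28,-20,32,-80,110],[0,0,-35,-25,40,-100,110],[0,0,-42,-30,50,-110,110],[0,0,-49,-36,64,-120,110],[0,0,-56,-36,64,-120,110]],
])

```text
clock: 2.87
position: [0.4629, -0.2013, 0.1816]
orientation: [0.608, 0.794, 0.0, -0.002]
force: [-0.2, -0.7, 0.7]
gripper_width: 0.568
grip_force: 0.0
```

Request:
play_rows([
  [[0,0,-7,0,0,0,110],[0,0,-14,0,0,0,110],[0,0,-21,0,0,0,110],[0,0,-28,0,0,0,110],[0,0,-35,0,0,0,110],[0,0,-42,0,0,0,110],[0,0,-49,0,0,0,110],[0,0,-56,0,0,0,110]],
])

```text
clock: 3.53
position: [0.4645, -0.2036, 0.1834]
orientation: [0.91, 0.415, 0.0, 0.0]
force: [1.1, -0.0, -0.1]
gripper_width: 0.567
grip_force: 0.0
```

Request:
play_rows([
  [[0,0,-7,0,0,0,110],[0,0,-14,0,0,0,110],[0,0,-21,0,0,0,110],[0,0,-28,0,0,0,110],[0,0,-35,0,0,0,110],[0,0,-42,0,0,0,110],[0,0,-49,0,0,0,110],[0,0,-56,0,0,0,110]],
])

```text
clock: 4.2
position: [0.4645, -0.2037, 0.1834]
orientation: [0.998, -0.061, 0.0, 0.0]
force: [-0.1, -0.3, 0.8]
gripper_width: 0.564
grip_force: 0.0
```

Request:
play_rows([
  [[0,0,-7,0,0,0,110],[0,0,-14,0,0,0,110],[0,0,-21,0,0,0,110],[0,0,-28,0,0,0,110],[0,0,-33,0,0,0,110],[0,0,-33,0,0,0,110]],
])

```text
clock: 4.7
position: [0.4645, -0.2038, 0.1834]
orientation: [0.94, -0.34, 0.0, 0.0]
force: [-0.3, -0.3, 0.8]
gripper_width: 0.567
grip_force: 0.0
```

Run:
```python
from h import *
s=readout.sense(); M=R.from_quat(s['orientation']).as_matrix();print(s['clock'],s['position'],M.round(3).tolist(),s['joint_positions'].round(2),s['gripper_width'])
im=capture('wrist'); cv2.imwrite('pics/w2.png',im);c=cam('wrist',s)
for b in blanks(im,c,lo=(20,80,150)): print(b)
```

```text
4.7 [ 0.46454505 -0.20375514  0.18337328] [[0.769, -0.64, 0.001], [-0.64, -0.769, -0.0], [0.001, -0.0, -1.0]] [-0.65  0.37  1.53  0.    1.24  1.62] 0.5668311379878851
(array([481., 402.]), 206.5, ((269.915283203125, -211.9987335205078), (7.548628807067871, 57.2666015625), 56.274085998535156))
(array([167., 398.]), 224.5, ((438.0190124511719, -16.10666275024414), (7.88637113571167, 65.37930297851562), 40.963287353515625))
(array([418., 288.]), 186.0, ((389.765625, -230.92880249023438), (15.262206077575684, 8.993244171142578), 30.674684524536133))
(array([324., 232.]), 828.0, ((466.0965576171875, -205.87550354003906), (27.932804107666016, 15.018305778503418), 50.292686462402344))
(array([452., 127.]), 1090.0, ((467.50408935546875, -313.6046142578125), (28.35376739501953, 17.116859436035156), 72.81073760986328))
(array([323.,  73.]), 1226.5, ((544.614013671875, -270.30145263671875), (28.276927947998047, 16.337400436401367), 87.53762817382812))
```

View pics/w2.png

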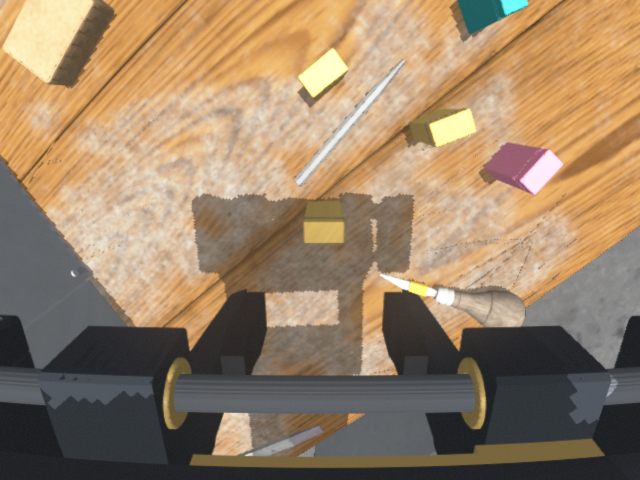

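The wrist view shows blank A at (324,232), square between the fingers, with the other two at (323,73) and (452,127). I'll descend and grip A.

Request:
play_rows([
  [[0,0,0,1.5,-2,-40,110],[0,0,0,1.5,-2,-80,110],[0,0,0,1.5,-2,-115,110],[0,0,0,1.5,-2,-141,110],[0,0,0,1.5,-2,-141,255],[0,0,0,1.5,-2,-141,255],[0,0,0,1.5,-2,-141,255],[0,0,0,1.5,-2,-141,255]],
])

```text
clock: 5.42
position: [0.4674, -0.2073, 0.0438]
orientation: [0.941, -0.339, 0.002, 0.0]
force: [0.4, 0.8, -0.3]
gripper_width: 0.312
grip_force: 29.7
```

Request:
play_rows([
  [[0,0,0,0,0,40,255],[0,0,0,0,0,80,255],[0,0,0,0,0,120,255],[0,0,0,0,0,160,255],[0,0,0,0,0,200,255],[0,0,0,0,0,200,255]],
])

```text
clock: 5.92
position: [0.4682, -0.208, 0.2507]
orientation: [0.941, -0.339, 0.008, 0.002]
force: [0.7, -0.7, -1.7]
gripper_width: 0.318
grip_force: 29.8
```

Request:
play_rows([
  [[0,0,4,4,40,20,255],[0,0,8,8,80,35,255],[0,0,12,12,120,50,255],[0,0,16,16,160,50,255],[0,0,20,20,200,50,255],[0,0,24,24,240,50,255],[0,0,28,27,280,50,255],[0,0,31,30,320,50,255]],
])

```text
clock: 6.58
position: [0.4957, 0.1153, 0.2926]
orientation: [0.997, -0.073, 0.001, -0.0]
force: [0.7, -0.3, -3.1]
gripper_width: 0.314
grip_force: 29.7
```

Request:
play_rows([
  [[-1,-7,0,0,13,0,255],[-2,-14,0,0,13,0,255],[-3,-21,0,0,13,0,255],[-4.4,-27.7,0,0,13,-10,255],[-5.5,-34.6,0,0,13,-20,255],[-6.3,-40,0,0,13,-30,255],[-7,-44.4,0,0,13,-40,255],[-7,-44.4,0,0,13,-50,255]],
])

```text
clock: 7.25
position: [0.4936, 0.1266, 0.2404]
orientation: [0.921, -0.069, 0.381, 0.031]
force: [-1.1, -0.6, -2.2]
gripper_width: 0.315
grip_force: 29.8
```

```bash
cat > st.py <<'E'
from h import *
s=readout.sense(); M=R.from_quat(s['orientation']).as_matrix()
b=R.from_euler('z',-.157).as_matrix().T
print(s['clock'],'pos',s['position'].round(4),'blasterpos',(b@(s['position']-[.5753,.1132,0])).round(4),'tool y,z in blaster',(b@M[:,1]).round(3),(b@M[:,2]).round(3),s['joint_positions'].round(2),s['gripper_width'].round(3),s['force'].round(1))
E
python3 st.py
```

```text
Traceback (most recent call last):
  File "st.py", line 4, in <module>
    print(s['clock'],'pos',s['position'].round(4),'blasterpos',(b@(s['position']-[.5753,.1132,0])).round(4),'tool y,z in blaster',(b@M[:,1]).round(3),(b@M[:,2]).round(3),s['joint_positions'].round(2),s['gripper_width'].round(3),s['force'].round(1))
                                                                                                                                                                                                        ^^^^^^^^^^^^^^^^^^^^^^^^
AttributeError: 'float' object has no attribute 'round'
```

```bash
sed -i "s/s\['gripper_width'\].round(3)/s['gripper_width']/" st.py; python3 st.py
python3 - <<'E'
from h import *
s=readout.sense();cv2.imwrite('pics/w3.png',capture('wrist'));np.save('w3.npy',s)
E
```

```text
7.25 pos [0.4936 0.1266 0.2404] blasterpos [-0.0827  0.0005  0.2404] tool y,z in blaster [ 0.007 -1.     0.004] [ 0.707  0.002 -0.707] [ 0.1   0.15  1.9  -0.53  0.37  2.25] 0.31549572459276665 [-1.1 -0.6 -2.2]
```

View pics/w3.png

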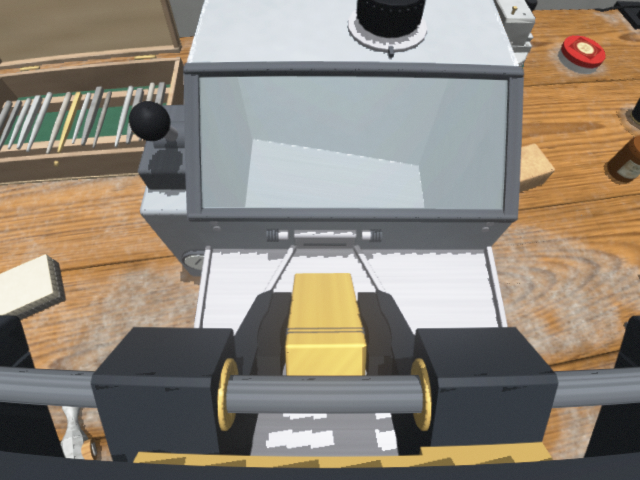

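The wrist view shows the blank held centrally at about (325,320). The guide bars' rear ends are at about (291,249) and (356,249), the cap is at (390,15) and the switch ball at (150,121). I'll check the blaster pose against these.

Run:
```python
from h import *
s=np.load('w3.npy',allow_pickle=True).item();c=cam('wrist',s)
p=(.5753,.1132);th=-.157
P=[(0,.021,.147),(0,-.021,.147),(-.045,.042,.147),(-.045,-.042,.147),(0,.085,.185),(0,-.12,.185),(.075,.085,.235),(.075,-.12,.235),(0,.083,.146),(0,-.118,.146),(.115,-.04,.245)]
for a,b in zip(P,proj(c,blas(p,th,P))): print(a,b.round(1))
print((R.from_euler('z',-th).as_matrix()@(tri([c,cam('scene')],[(150,121),(273.7,157.5)])-[p[0],p[1],0])).round(3))
```

```text
(0, 0.021, 0.147) [294.7 241.7]
(0, -0.021, 0.147) [354.3 242.3]
(-0.045, 0.042, 0.147) [259.9 303. ]
(-0.045, -0.042, 0.147) [388.1 304.2]
(0, 0.085, 0.185) [188.5 213.8]
(0, -0.12, 0.185) [515.3 217.1]
(0.075, 0.085, 0.235) [185.8  65.4]
(0.075, -0.12, 0.235) [522.   70.5]
(0, 0.083, 0.146) [208.  241.5]
(0, -0.118, 0.146) [488.7 244. ]
(0.115, -0.04, 0.245) [389.9  11.1]
[0.063 0.118 0.203]
```

Request:
play_rows([
  [[0,0,0,11,-2,-20,255],[0,0,0,11,-2,-40,255],[0,0,0,11,-2,-50,255],[-0.6,-4,0,10,-2,-56,255],[-1.2,-8,0,8,-2,-60,255],[-1.6,-10,0,7,-2,-64,255],[-1.6,-10,0,7,-2,-64,255]],
])

```text
clock: 7.88
position: [0.513, 0.0725, 0.2265]
orientation: [0.894, 0.005, 0.436, 0.103]
force: [0.4, -0.6, -3.2]
gripper_width: 0.315
grip_force: 29.7
```

```bash
python3 st.py
```

```text
7.8833 pos [0.513  0.0725 0.2265] blasterpos [-0.0552 -0.05    0.2265] tool y,z in blaster [ 0.074 -0.979  0.189] [ 0.799 -0.055 -0.599] [-0.01  0.19  2.   -1.42  0.18  2.88] 0.31507559373772553 [ 0.4 -0.6 -3.2]
```

```bash
cat > go.py <<'E'
# usage: go.py x y z tilt [yaw] in blaster frame (mm, deg): prints the turn and shift from here
import sys
from h import *
x,y,z,t=map(float,sys.argv[1:5]); yw=float(sys.argv[5]) if len(sys.argv)>5 else 0
p=(.572,.1135);th=-.157
G=R.from_euler('z',th+np.radians(yw))*R.from_euler('y',-np.radians(t))*R.from_matrix(np.diag([1.,-1,-1]))
s=readout.sense();Q=R.from_quat(s['orientation'])
P=blas(p,th,[x/1e3,y/1e3,z/1e3])[0]
print('turn',np.degrees((G*Q.inv()).as_rotvec()).round(1),'shift',((P-s['position'])*1e3).round(1),'J',s['joint_positions'].round(2))
E
python3 go.py -60 0 235 40; python3 go.py -44 0 181 45
```

```text
turn [12.2 11.  -5.5] shift [-0.2 50.4  8.5] J [-0.01  0.19  2.   -1.42  0.18  2.88]
turn [11.7  6.1 -5. ] shift [ 15.6  47.9 -45.5] J [-0.01  0.19  2.   -1.42  0.18  2.88]
```

Request:
play_rows([
  [[6,5,-3,0,25,5,255],[12.2,11,-5.5,0,50,8,255],[12.2,11,-5.5,0,50,8,255],[12.2,11,-5.5,0,50,8,255],[12.2,11,-5.5,0,50,8,255],[12.2,11,-5.5,0,50,8,255]],
])

```text
clock: 8.38
position: [0.5126, 0.1254, 0.2336]
orientation: [0.938, -0.072, 0.339, 0.024]
force: [-0.3, 0.0, -3.2]
gripper_width: 0.315
grip_force: 29.7
```

```bash
python3 go.py -44 0 195 43;python3 go.py -44 0 181 45; python3 st.py
```

```text
turn [-0.7 -3.2 -0.3] shift [ 16.   -5.  -38.6] J [ 0.08  0.19  1.82 -0.32  0.47  2.04]
turn [-1.  -5.2 -0.3] shift [ 16.   -5.  -52.6] J [ 0.08  0.19  1.82 -0.32  0.47  2.04]
8.3833 pos [0.5126 0.1254 0.2336] blasterpos [-0.0639  0.0022  0.2336] tool y,z in blaster [ 0.005 -1.    -0.004] [ 0.639  0.006 -0.769] [ 0.08  0.19  1.82 -0.32  0.47  2.04] 0.31490036316830694 [-0.3  0.  -3.2]
```

Request:
play_rows([
  [[0,-1,0,8,-2,-15,255],[-0.5,-2,-0.3,16,-5,-30,255],[-0.5,-2,-0.3,16,-5,-42,255],[-0.5,-2,-0.3,16,-5,-48,255],[-0.5,-2,-0.3,16,-5,-52,255],[-0.5,-2,-0.3,16,-5,-52,255]],
])

```text
clock: 8.88
position: [0.5287, 0.119, 0.1805]
orientation: [0.931, -0.074, 0.356, 0.03]
force: [0.4, -0.6, -2.8]
gripper_width: 0.317
grip_force: 29.8
```

```bash
python3 st.py
```

```text
8.8833 pos [0.5287 0.119  0.1805] blasterpos [-0.0469 -0.0016  0.1805] tool y,z in blaster [-0.002 -1.     0.003] [ 0.667 -0.004 -0.745] [ 0.07  0.3   1.89 -0.59  0.28  2.32] 0.3165802522069788 [ 0.4 -0.6 -2.8]
```

Request:
play_rows([
  [[0,0,0,0,0,-1.5,255],[0,0,0,0,0,-3,255],[0,0,0,0,0,-3,150],[0,0,0,0,0,-3,150],[0,0,0,0,0,-3,150],[0,0,0,0,0,-3,150]],
])

```text
clock: 9.38
position: [0.529, 0.1192, 0.1778]
orientation: [0.931, -0.074, 0.357, 0.03]
force: [-0.6, 0.3, 0.3]
gripper_width: 0.41
grip_force: 0.0
```

```bash
python3 st.py
python3 - <<'E'
from h import *
s=readout.sense();cv2.imwrite('pics/w4.png',capture('wrist'));np.save('w4.npy',s)
E
```

```text
9.3833 pos [0.529  0.1192 0.1778] blasterpos [-0.0467 -0.0013  0.1778] tool y,z in blaster [-0.002 -1.     0.003] [ 0.668 -0.003 -0.744] [ 0.07  0.3   1.9  -0.61  0.27  2.34] 0.4100715997630976 [-0.6  0.3  0.3]
```

View pics/w4.png

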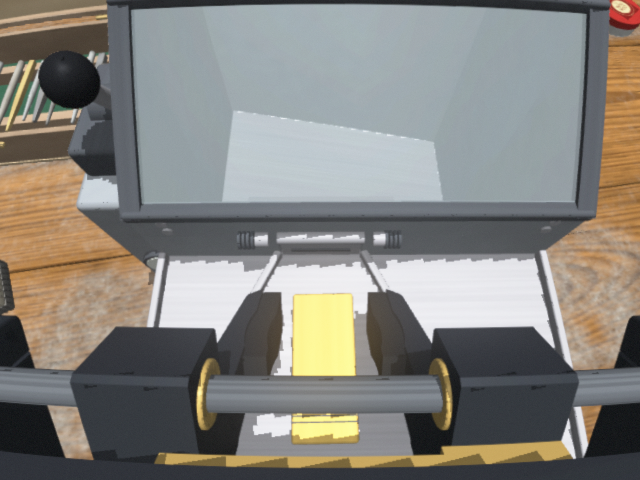

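The blank now lies flat and straight between the bars, with its nose at (323,294) and its rear at about (325,443). I'll work out where that puts it on the tray.

```bash
python3 - <<'E'
from h import *
s=np.load('w4.npy',allow_pickle=True).item();c=cam('wrist',s)
for uv,z in [((293,294),.156),((352,294),.156),((292,443),.14),((358,443),.14),((278,252),.147),((363,252),.147)]:
    print(uv,(R.from_euler('z',.157).as_matrix()@(onz(c,uv,z)-[.572,.1135,0])).round(4))
E
python3 go.py -125 0 195 35
```

```text
(293, 294) [-0.0243  0.0128  0.156 ]
(352, 294) [-0.0243 -0.0146  0.156 ]
(292, 443) [-0.0885  0.0127  0.14  ]
(358, 443) [-0.0885 -0.0167  0.14  ]
(278, 252) [0.0002 0.0219 0.147 ]
(363, 252) [ 0.0002 -0.0215  0.147 ]
turn [1.2 6.8 0.1] shift [-80.4  13.8  17.3] J [ 0.07  0.3   1.9  -0.61  0.27  2.34]
```

Request:
play_rows([
  [[0,0,0,-5,0,30,130],[0.6,3,0,-35,6,40,200],[1.2,7,0,-62,10,40,255],[2,13,0,-62,10,40,255],[2.6,17,0,-62,10,40,255],[2.6,17,0,-62,10,40,255]],
])

```text
clock: 9.93
position: [0.4684, 0.1291, 0.2189]
orientation: [0.974, -0.077, 0.214, 0.019]
force: [-0.8, -0.2, -0.2]
gripper_width: 0.135
grip_force: 0.0
```

```bash
python3 st.py; python3 go.py -108 -0.5 158.5 25; python3 go.py -20 -0.5 158.5 25
```

```text
9.9333 pos [0.4684 0.1291 0.2189] blasterpos [-0.1081 -0.001   0.2189] tool y,z in blaster [-0.001 -1.     0.004] [ 0.419 -0.004 -0.908] [ 0.07  0.17  1.78 -0.14  0.77  1.88] 0.13450143870343612 [-0.8 -0.2 -0.2]
turn [ 0.2 -0.3  0.1] shift [ -3.1   0.8 -60.4] J [ 0.07  0.17  1.78 -0.14  0.77  1.88]
turn [ 0.2 -0.3  0.1] shift [ 83.8 -13.  -60.4] J [ 0.07  0.17  1.78 -0.14  0.77  1.88]
```

Request:
play_rows([
  [[0,0,0,-3,1,-30,255],[0,0,0,-3,1,-50,255],[0,0,0,-3,1,-60,255],[0,0,0,-3,1,-60,255],[0,0,0,9,-1,-60,255],[0,0,0,21,-3,-60,255],[0,0,0,33,-5,-60,255],[0,0,0,45,-7,-60,255]],
])

```text
clock: 10.6
position: [0.5113, 0.1222, 0.1568]
orientation: [0.974, -0.076, 0.213, 0.019]
force: [-6.1, 0.6, 3.1]
gripper_width: 0.006
grip_force: 3.2
```

```bash
python3 st.py; python3 go.py -17 -0.5 158.5 25
python3 - <<'E'
from h import *
cv2.imwrite('pics/w5.png',capture('wrist'))
E
```

```text
10.6 pos [0.5113 0.1222 0.1568] blasterpos [-0.0647 -0.0011  0.1568] tool y,z in blaster [-0.001 -1.     0.005] [ 0.417 -0.005 -0.909] [ 0.05  0.33  1.78 -0.16  0.62  1.89] 0.0055094145904365805 [-6.1  0.6  3.1]
turn [ 0.2 -0.4  0. ] shift [43.9 -6.5  1.7] J [ 0.05  0.33  1.78 -0.16  0.62  1.89]
```

View pics/w5.png

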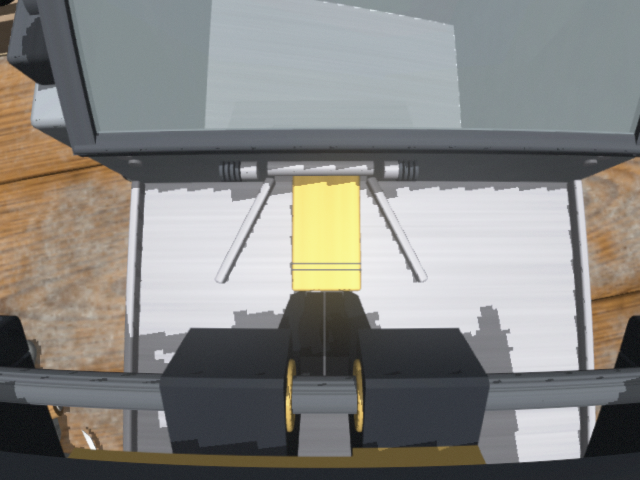

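The blank's nose is entering the flap, centred at (326,180), and its rear edge sits against the fingertips at (326,290). I'll keep pushing.

Request:
play_rows([
  [[0,0,0,8,-1,1,255],[0,0,0,16,-2,1,255],[0,0,0,24,-3.5,1,255],[0,0,0,32,-5,1,255],[0,0,0,38,-6,1,255],[0,0,0,44,-7,1,255],[0,0,0,47,-7.5,1,255],[0,0,0,47,-7.5,1,255]],
])

```text
clock: 11.32
position: [0.5595, 0.1145, 0.1584]
orientation: [0.974, -0.077, 0.213, 0.019]
force: [-0.6, -0.9, 0.4]
gripper_width: 0.002
grip_force: 0.1
```

Request:
play_rows([
  [[0,0,0,-10,1.5,5,255],[0,0,0,-30,5,20,255],[0,0,0,-60,10,50,255],[0,0,0,-60,10,70,255],[0,0,0,-60,10,70,200]],
])

```text
clock: 11.73
position: [0.4982, 0.1254, 0.233]
orientation: [0.973, -0.076, 0.217, 0.019]
force: [0.9, -0.3, 1.0]
gripper_width: 0.061
grip_force: 0.0
```

```bash
python3 st.py
python3 - <<'E'
from h import *
cv2.imwrite('pics/w6.png',capture('wrist'))
E
```

```text
11.7333 pos [0.4982 0.1254 0.233 ] blasterpos [-0.078 -0.     0.233] tool y,z in blaster [ 0.    -1.     0.003] [ 0.424 -0.003 -0.905] [ 0.06  0.2   1.69 -0.13  0.82  1.85] 0.0609247820468565 [ 0.9 -0.3  1. ]
```

View pics/w6.png

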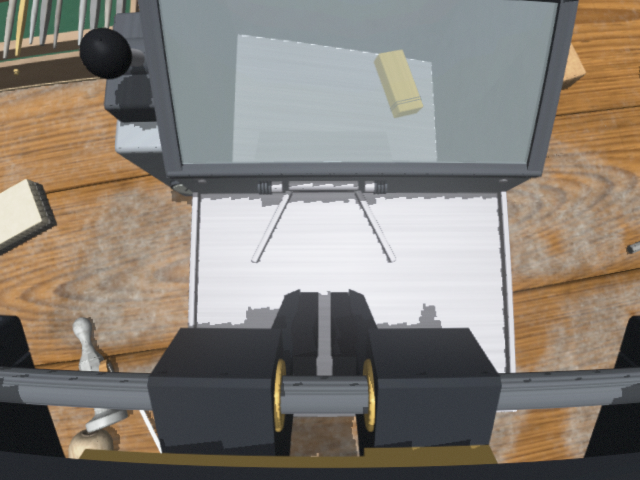

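The first blank is inside at (398,85) through the window, and the port area is clear. Next I'll go back to the blanks.

Request:
play_rows([
  [[1,6,0,0,-38,10,110],[2,12,0,0,-79,20,110],[3,18,0,0,-120,20,110],[3.9,24.7,0,0,-160,20,110],[3.9,24.7,0,5,-201,20,110],[3.9,24.7,0,10,-242,0,110],[3.9,24.7,0,15,-283,-10,110],[3.9,24.7,0,20,-324,-20,110]],
])

```text
clock: 12.45
position: [0.5174, -0.1955, 0.2077]
orientation: [0.997, -0.078, -0.004, 0.002]
force: [1.7, -0.2, -0.3]
gripper_width: 0.565
grip_force: 0.0
```

Request:
play_rows([
  [[0,0,1,10,-40,-15,110],[0,0,3,10,-68,-20,110],[0,0,6,10,-68,-20,110],[0,0,6,10,-68,-20,110]],
])

```text
clock: 12.78
position: [0.5273, -0.263, 0.1875]
orientation: [1.0, -0.026, -0.004, 0.001]
force: [-0.4, 0.5, -0.2]
gripper_width: 0.571
grip_force: 0.0
```

```bash
cat > look.py <<'E'
from h import *
s=readout.sense(); M=R.from_quat(s['orientation']).as_matrix();im=capture('wrist');c=cam('wrist',s);cv2.imwrite('pics/last.png',im)
print(s['clock'],s['position'].round(4),'jaw deg',np.degrees(np.arctan2(M[1,1],M[0,1]))%180,'z',M[:,2].round(3),s['joint_positions'].round(2))
for q,a,r in blanks(im,c,lo=(20,80,150)):
    if 300<a: print(q,a,np.round(r[0],1),np.round(r[1],1),round(r[2],1))
E
python3 look.py
```

```text
12.7833 [ 0.5273 -0.263   0.1875] jaw deg 87.0280072970424 z [-0.009 -0.002 -1.   ] [-0.66  0.5   1.29 -0.01  1.36  0.96]
[332. 205.] 895.5 [ 545.5 -270.6] [28.  16.7] 87.1
```

Request:
play_rows([
  [[0,-0.5,0,18,-7.5,-40,110],[0,-0.5,0,18,-7.5,-80,110],[0,-0.5,0,18,-7.5,-120,110],[0,-0.5,0,18,-7.5,-144,110],[0,-0.5,0,18,-7.5,-144,255],[0,-0.5,0,18,-7.5,-144,255],[0,-0.5,0,18,-7.5,-144,255],[0,-0.5,0,18,-7.5,-144,255]],
])

```text
clock: 13.5
position: [0.5471, -0.2695, 0.0482]
orientation: [1.0, -0.025, 0.003, 0.003]
force: [0.1, 0.2, 1.0]
gripper_width: 0.314
grip_force: 29.9
```

Request:
play_rows([
  [[0,0,0,0,0,40,255],[0,0,0,0,0,80,255],[0,0,0,0,0,120,255],[0,0,0,-10,30,160,255],[0,0,-2,-20,60,190,255],[0,0,-4,-30,90,220,255],[0,0,-5,-40,125,240,255],[0,0,-6,-40,160,240,255]],
])

```text
clock: 14.17
position: [0.5057, -0.1129, 0.2905]
orientation: [0.997, -0.079, 0.005, 0.004]
force: [0.6, 0.0, -2.0]
gripper_width: 0.315
grip_force: 29.9
```

```bash
python3 st.py; python3 go.py -60 0 235 0;python3 go.py -60 0 235 38
```

```text
14.1667 pos [ 0.5057 -0.1129  0.2905] blasterpos [-0.0334 -0.2342  0.2905] tool y,z in blaster [-0.002 -1.     0.007] [ 0.011 -0.007 -1.   ] [-0.45  0.29  1.32 -0.    1.52  1.28] 0.31546867801347095 [ 0.6  0.  -2. ]
turn [0.5 0.6 0.1] shift [  7.  235.8 -55.5] J [-0.45  0.29  1.32 -0.    1.52  1.28]
turn [ -5.5 -36.9   0.2] shift [  7.  235.8 -55.5] J [-0.45  0.29  1.32 -0.    1.52  1.28]
```

Request:
play_rows([
  [[0,0,0,1,40,0,255],[0,0,0,2,80,0,255],[-0.9,-6,0,3,120,0,255],[-1.8,-12,0,5,160,0,255],[-2.7,-18,0,6,200,-10,255],[-3.6,-24,0,7,236,-30,255],[-4.5,-30,0,7,236,-55,255],[-5.5,-37,0,7,236,-55,255]],
])

```text
clock: 14.83
position: [0.5118, 0.1249, 0.2295]
orientation: [0.946, -0.073, 0.314, 0.023]
force: [0.4, -1.5, -3.6]
gripper_width: 0.313
grip_force: 29.9
```

```bash
python3 st.py; python3 go.py -43 0 184 42
```

```text
14.8333 pos [0.5118 0.1249 0.2295] blasterpos [-0.0646  0.0017  0.2295] tool y,z in blaster [ 0.004 -1.    -0.002] [ 0.597  0.004 -0.802] [ 0.08  0.2   1.8  -0.27  0.54  1.99] 0.3125897942018626 [ 0.4 -1.5 -3.6]
turn [-0.9 -5.2 -0.2] shift [ 17.7  -4.7 -45.5] J [ 0.08  0.2   1.8  -0.27  0.54  1.99]
```

Request:
play_rows([
  [[0,-1,0,8,-2,-15,255],[-0.5,-3,0,17,-4.5,-30,255],[-0.9,-5,-0.2,17,-4.5,-42,255],[-0.9,-5,-0.2,17,-4.5,-46,255],[-0.9,-5,-0.2,17,-4.5,-47,255],[-0.9,-5,-0.2,17,-4.5,-47,150],[-0.9,-5,-0.2,17,-4.5,-47,150],[-0.9,-5,-0.2,17,-4.5,-47,150]],
])

```text
clock: 15.5
position: [0.5311, 0.1181, 0.185]
orientation: [0.931, -0.075, 0.355, 0.029]
force: [-0.2, -0.8, -0.6]
gripper_width: 0.413
grip_force: 0.0
```

Request:
play_rows([
  [[0,0,0,0,0,0,150],[0,0,0,0,0,0,150]],
])

```text
clock: 15.67
position: [0.5307, 0.1181, 0.184]
orientation: [0.932, -0.075, 0.355, 0.029]
force: [0.1, 0.5, 0.0]
gripper_width: 0.414
grip_force: 0.0
```

```bash
cat > tray.py <<'E'
from h import *
s=readout.sense();im=capture('wrist');c=cam('wrist',s);cv2.imwrite('pics/tray.png',im)
m=cv2.inRange(cv2.cvtColor(im,cv2.COLOR_BGR2HSV),(20,80,120),(36,255,255))
m[:,:200]=0;m[:,450:]=0;m[450:]=0;m[:200]=0
k,l,st,ce=cv2.connectedComponentsWithStats(m)
for i in range(1,k):
    if st[i,4]<300: continue
    x,y,w,h=st[i,:4]
    print(st[i],[(R.from_euler('z',.157).as_matrix()@(onz(c,uv,.156)-[.572,.1135,0])*1000).round(1)[:2].tolist() for uv in [(x,y),(x+w,y),(x,y+h),(x+w,y+h)]])
E
python3 st.py; python3 tray.py
```

```text
15.6667 pos [0.5307 0.1181 0.184 ] blasterpos [-0.0448 -0.0022  0.184 ] tool y,z in blaster [-0.004 -1.     0.001] [ 0.665 -0.003 -0.747] [ 0.07  0.29  1.88 -0.55  0.29  2.27] 0.4137932454525365 [0.1 0.5 0. ]
[ 294  293   62   83 4943] [[-20.3, 12.0], [-20.4, -17.8], [-58.5, 11.0], [-58.5, -16.6]]
[ 293  413   65   24 1434] [[-73.9, 11.1], [-74.0, -17.0], [-83.5, 10.9], [-83.6, -16.7]]
```

Request:
play_rows([
  [[0,0,0,-5,0,30,130],[0.6,3,0,-35,5,36,200],[1.2,7,0,-64,10,36,255],[2,13,0,-64,10,36,255],[2.6,17,0,-64,10,36,255],[2.6,17,0,-64,10,30,255]],
])

```text
clock: 16.22
position: [0.4685, 0.1281, 0.2155]
orientation: [0.974, -0.078, 0.212, 0.018]
force: [0.7, 0.5, 0.2]
gripper_width: 0.135
grip_force: 0.0
```

```bash
python3 go.py -106 -2 158.5 25; python3 go.py -16 -1 158.5 25
```

```text
turn [ 0.  -0.4  0.2] shift [ -1.5   0.  -57. ] J [ 0.07  0.18  1.78 -0.14  0.77  1.88]
turn [ 0.  -0.4  0.2] shift [ 87.6 -13.1 -57. ] J [ 0.07  0.18  1.78 -0.14  0.77  1.88]
```

Request:
play_rows([
  [[0,0,0,-2,0,-30,255],[0,0,0,-2,0,-50,255],[0,0,0,-2,0,-56,255],[0,0,0,-2,0,-56,255],[0,0,0,10,-1.5,-56,255],[0,0,0,22,-3.5,-56,255],[0,0,0,34,-5,-56,255],[0,0,0,44,-7,-56,255]],
])

```text
clock: 16.88
position: [0.5103, 0.1211, 0.1568]
orientation: [0.974, -0.078, 0.21, 0.019]
force: [-4.0, 0.8, 3.0]
gripper_width: 0.005
grip_force: 2.8
```

Request:
play_rows([
  [[0,0,0,8,-1,0,255],[0,0,0,16,-2,0,255],[0,0,0,24,-3.5,0,255],[0,0,0,32,-5,0,255],[0,0,0,38,-5.5,0,255],[0,0,0,44,-6,0,255],[0,0,0,47,-6.5,0,255],[0,0,0,47,-6.5,0,255]],
])

```text
clock: 17.55
position: [0.5583, 0.1144, 0.1573]
orientation: [0.974, -0.078, 0.211, 0.019]
force: [0.5, 1.3, -0.1]
gripper_width: 0.003
grip_force: 0.2
```

Request:
play_rows([
  [[0,0,0,-10,1.5,5,255],[0,0,0,-30,5,20,255],[0,0,0,-60,10,50,255],[0,0,0,-60,10,75,255],[0,0,0,-60,10,75,200]],
])

```text
clock: 17.97
position: [0.497, 0.1253, 0.2375]
orientation: [0.973, -0.077, 0.215, 0.018]
force: [0.7, 0.4, 0.8]
gripper_width: 0.055
grip_force: 0.0
```

```bash
python3 st.py
python3 - <<'E'
from h import *
im=capture('wrist');cv2.imwrite('pics/w7.png',im)
m=cv2.inRange(cv2.cvtColor(im,cv2.COLOR_BGR2HSV),(20,60,120),(36,255,255))
k,l,st,ce=cv2.connectedComponentsWithStats(m)
for i in range(1,k):
    if st[i,4]>200: print(st[i])
E
```

```text
17.9667 pos [0.497  0.1253 0.2375] blasterpos [-0.0792 -0.0003  0.2375] tool y,z in blaster [-0.002 -1.     0.002] [ 0.421 -0.002 -0.907] [ 0.06  0.2   1.69 -0.12  0.84  1.85] 0.05545189913389156 [0.7 0.4 0.8]
[ 17   0  11  57 271]
[274 362   7  69 344]
[368 371   7  58 265]
```

Request:
play_rows([
  [[1,6,0,-3,-38,10,110],[2,12,0,-6,-79,20,110],[3,18,0,-9,-120,20,110],[3.9,24.7,0,-12,-160,20,110],[3.9,24.7,0,-15,-201,20,110],[3.9,24.7,0,-18,-242,0,110],[3.9,24.7,0,-21,-283,-10,110],[3.9,24.7,0,-24,-324,-20,110]],
])

```text
clock: 18.68
position: [0.4727, -0.1958, 0.2118]
orientation: [0.997, -0.079, -0.006, 0.001]
force: [0.5, -1.3, 0.0]
gripper_width: 0.564
grip_force: 0.0
```

Request:
play_rows([
  [[0,0,-3,-6,-40,-15,110],[0,0,-6,-12,-80,-25,110],[0,0,-9,-16,-106,-30,110],[0,0,-9,-16,-106,-30,110]],
])

```text
clock: 19.02
position: [0.4561, -0.3044, 0.1809]
orientation: [0.987, -0.161, -0.007, 0.001]
force: [-0.6, -0.4, -0.3]
gripper_width: 0.567
grip_force: 0.0
```

```bash
python3 look.py
```

```text
19.0167 [ 0.4561 -0.3044  0.1809] jaw deg 71.49418222763117 z [-0.014  0.    -1.   ] [-0.8   0.44  1.41 -0.01  1.29  1.1 ]
[330. 214.] 933.0 [ 467.7 -314. ] [27.6 16.8] 73.2
```

Request:
play_rows([
  [[0,-0.8,1.2,11.5,-9.5,-40,110],[0,-0.8,1.2,11.5,-9.5,-80,110],[0,-0.8,1.2,11.5,-9.5,-115,110],[0,-0.8,1.2,11.5,-9.5,-136,110],[0,-0.8,1.2,11.5,-9.5,-136,255],[0,-0.8,1.2,11.5,-9.5,-136,255],[0,-0.8,1.2,11.5,-9.5,-136,255],[0,-0.8,1.2,11.5,-9.5,-136,255]],
])

```text
clock: 19.73
position: [0.4701, -0.3102, 0.0495]
orientation: [0.989, -0.146, 0.003, 0.002]
force: [0.6, 0.5, 0.2]
gripper_width: 0.321
grip_force: 28.9
```

Request:
play_rows([
  [[0,0,0,0,0,40,255],[0,0,0,0,0,80,255],[0,0,0,0,0,120,255],[0,0,2,5,35,150,255],[0,0,4,10,70,180,255],[0,0,6,15,105,210,255],[0,0,8,20,145,230,255],[0,0,8,25,185,240,255]],
])

```text
clock: 20.4
position: [0.4923, -0.139, 0.2859]
orientation: [0.997, -0.077, 0.004, 0.001]
force: [1.3, -0.4, -2.8]
gripper_width: 0.323
grip_force: 28.9
```

```bash
python3 st.py; python3 go.py -60 0 235 0;python3 go.py -60 0 235 38
```

```text
20.4 pos [ 0.4923 -0.139   0.2859] blasterpos [-0.0426 -0.2621  0.2859] tool y,z in blaster [ 0.003 -1.     0.002] [ 0.008 -0.002 -1.   ] [-0.51  0.29  1.34  0.    1.5   1.22] 0.32262376550530486 [ 1.3 -0.4 -2.8]
turn [ 0.2  0.4 -0.2] shift [ 20.5 261.9 -50.9] J [-0.51  0.29  1.34  0.    1.5   1.22]
turn [ -5.7 -37.1  -0.1] shift [ 20.5 261.9 -50.9] J [-0.51  0.29  1.34  0.    1.5   1.22]
```

Request:
play_rows([
  [[0,0,0,3,38,0,255],[0,0,0,6,76,0,255],[-0.9,-6,0,9,114,0,255],[-1.8,-12,0,12,152,0,255],[-2.7,-18,0,15,190,0,255],[-3.6,-24,0,18,228,-20,255],[-4.5,-30,0,20.5,262,-45,255],[-5.5,-37,0,20.5,262,-50,255]],
])

```text
clock: 21.07
position: [0.5115, 0.1245, 0.2328]
orientation: [0.947, -0.072, 0.313, 0.021]
force: [0.2, -1.7, -4.7]
gripper_width: 0.322
grip_force: 29.1
```

```bash
python3 st.py; python3 go.py -43 1 184 42
```

```text
21.0667 pos [0.5115 0.1245 0.2328] blasterpos [-0.0648  0.0012  0.2328] tool y,z in blaster [ 0.006 -1.    -0.005] [ 0.595  0.008 -0.804] [ 0.07  0.19  1.79 -0.25  0.55  1.97] 0.3219499612637312 [ 0.2 -1.7 -4.7]
turn [-1.1 -5.4 -0.4] shift [ 18.2  -3.3 -48.8] J [ 0.07  0.19  1.79 -0.25  0.55  1.97]
```

Request:
play_rows([
  [[0,-1,0,8,-2,-15,255],[-0.5,-3,0,17,-3,-30,255],[-1,-5,-0.4,18,-3,-44,255],[-1,-5,-0.4,18,-3,-49,255],[-1,-5,-0.4,18,-3,-50,255],[-1,-5,-0.4,18,-3,-50,150],[-1,-5,-0.4,18,-3,-50,150],[-1,-5,-0.4,18,-3,-50,150]],
])

```text
clock: 21.73
position: [0.5315, 0.1175, 0.1844]
orientation: [0.932, -0.076, 0.353, 0.029]
force: [-0.1, 0.2, -0.1]
gripper_width: 0.418
grip_force: 0.0
```

Request:
play_rows([
  [[0,0,0,0,0,0,150],[0,0,0,0,0,0,150]],
])

```text
clock: 21.9
position: [0.5312, 0.1175, 0.1836]
orientation: [0.932, -0.076, 0.352, 0.029]
force: [-0.1, -1.1, -0.6]
gripper_width: 0.411
grip_force: 0.0
```

```bash
python3 st.py; python3 tray.py
```

```text
21.9 pos [0.5312 0.1175 0.1836] blasterpos [-0.0442 -0.0026  0.1836] tool y,z in blaster [-0.006 -1.     0.001] [ 0.662 -0.004 -0.75 ] [ 0.07  0.29  1.88 -0.54  0.3   2.26] 0.4106739221896614 [-0.1 -1.1 -0.6]
[ 296  291   62   85 5040] [[-19.0, 10.5], [-19.1, -19.3], [-58.0, 9.7], [-58.1, -17.9]]
[200 359  12  71 302] [[-50.9, 53.5], [-50.8, 48.0], [-80.7, 50.5], [-80.6, 45.3]]
[ 292  414   65   22 1302] [[-73.8, 11.1], [-73.9, -16.9], [-82.6, 10.9], [-82.7, -16.7]]
```

Request:
play_rows([
  [[0,0,0,-5,0,30,130],[0.6,3,0,-35,5,36,200],[1.2,7,0,-64,10,36,255],[2,13,0,-64,10,36,255],[2.6,17,0,-64,10,36,255],[2.6,17,0,-64,10,30,255]],
])

```text
clock: 22.45
position: [0.4691, 0.1275, 0.2152]
orientation: [0.974, -0.079, 0.21, 0.018]
force: [-0.1, 0.1, -0.5]
gripper_width: 0.13
grip_force: 0.0
```

```bash
python3 go.py -106 -2.5 158.5 25; python3 go.py -16 -1 158.5 25
```

```text
turn [ 0.1 -0.7  0.3] shift [ -2.1   0.1 -56.7] J [ 0.07  0.18  1.78 -0.14  0.77  1.88]
turn [ 0.1 -0.7  0.3] shift [ 87.  -12.5 -56.7] J [ 0.07  0.18  1.78 -0.14  0.77  1.88]
```

Request:
play_rows([
  [[0,0,0,-2,0,-30,255],[0,0,0,-2,0,-50,255],[0,0,0,-2,0,-56,255],[0,0,0,-2,0,-56,255],[0,0,0,10,-1.5,-56,255],[0,0,0,22,-3.3,-56,255],[0,0,0,34,-4.8,-56,255],[0,0,0,44,-6,-56,255]],
])

```text
clock: 23.12
position: [0.5109, 0.1215, 0.1567]
orientation: [0.975, -0.079, 0.208, 0.019]
force: [-6.6, 0.9, 4.7]
gripper_width: 0.004
grip_force: 3.8
```

Request:
play_rows([
  [[0,0,0,8,-1,0,255],[0,0,0,16,-2,0,255],[0,0,0,24,-3.5,0,255],[0,0,0,32,-5,0,255],[0,0,0,38,-5.5,0,255],[0,0,0,44,-6,0,255],[0,0,0,47,-6.5,0,255],[0,0,0,47,-6.5,0,255]],
])

```text
clock: 23.78
position: [0.5587, 0.1149, 0.157]
orientation: [0.975, -0.079, 0.209, 0.019]
force: [-0.1, 1.2, 1.7]
gripper_width: 0.008
grip_force: 0.7
```

Request:
play_rows([
  [[0,0,0,-10,1.5,5,255],[0,0,0,-30,5,20,255],[0,0,0,-60,10,50,255],[0,0,0,-60,10,85,200],[0,0,0,-60,10,120,100],[0,0,0,-60,10,120,100]],
])

```text
clock: 24.28
position: [0.4987, 0.1255, 0.2842]
orientation: [0.973, -0.078, 0.214, 0.018]
force: [0.7, 0.3, 0.9]
gripper_width: 0.207
grip_force: 0.0
```

```bash
python3 st.py
python3 - <<'E'
from h import *
s=readout.sense();np.save('w8.npy',s)
im=capture('wrist');cv2.imwrite('pics/w8.png',im)
E
```

```text
24.2833 pos [0.4987 0.1255 0.2842] blasterpos [-7.760e-02  2.000e-04  2.842e-01] tool y,z in blaster [-0.004 -1.     0.002] [ 0.42  -0.003 -0.907] [ 0.06  0.15  1.59 -0.11  0.97  1.84] 0.2070743694037901 [0.7 0.3 0.9]
```

View pics/w8.png

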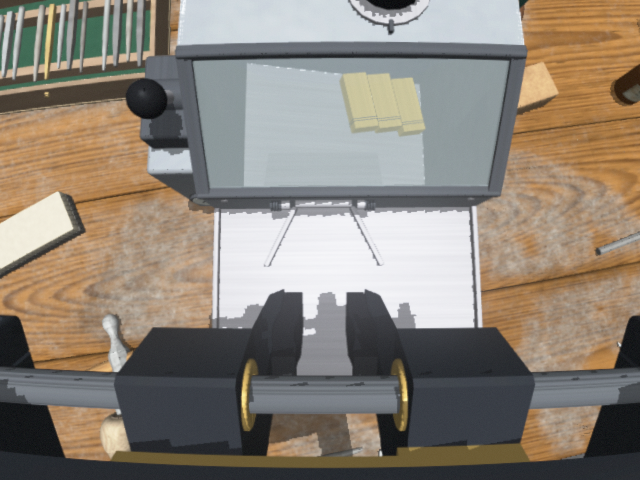

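All three blanks are inside, at about (380,100) through the window, and the tray is empty. I'll move over the cap next, unwinding the wrist on the way.

Request:
play_rows([
  [[1,6,0,10,-5,30,0],[2,12,0,20,-10,60,0],[3,18,0,40,-20,86,0],[3.9,24.7,0,70,-30,86,0],[3.9,24.7,0,100,-40,86,0],[3.9,24.7,0,130,-50,86,0],[3.9,24.7,0,160,-60,86,0],[3.9,24.7,0,180,-70,86,0]],
])

```text
clock: 25.0
position: [0.6799, 0.0542, 0.3598]
orientation: [0.997, -0.08, -0.01, 0.003]
force: [-1.0, -0.5, 0.3]
gripper_width: 0.861
grip_force: 0.0
```

Request:
play_rows([
  [[0,0,7,0,0,0,0],[0,0,14,0,0,0,0],[0,0,21,0,0,0,0],[0,0,28,0,0,0,0],[0,0,35,0,0,0,0],[0,0,42,0,0,0,0],[0,0,49,0,0,0,0],[0,0,56,0,0,0,0]],
])

```text
clock: 25.67
position: [0.6778, 0.0551, 0.3612]
orientation: [0.916, 0.4, -0.007, 0.005]
force: [-0.7, -0.8, 0.7]
gripper_width: 1.003
grip_force: 0.0
```

Request:
play_rows([
  [[0,0,7,0,0,0,0],[0,0,14,0,0,0,0],[0,0,21,0,0,0,0],[0,0,28,0,0,0,0],[0,0,35,0,0,0,0],[0,0,42,0,0,0,0],[0,0,49,0,0,0,0],[0,0,56,0,0,0,0]],
])

```text
clock: 26.33
position: [0.6777, 0.0551, 0.3612]
orientation: [0.621, 0.784, -0.003, 0.007]
force: [-0.1, 0.4, 0.3]
gripper_width: 0.996
grip_force: 0.0
```

```bash
python3 st.py
python3 - <<'E'
from h import *
s=readout.sense();np.save('w9.npy',s)
im=capture('wrist');cv2.imwrite('pics/w9.png',im)
c=cam('wrist',s);P=blas((.572,.1135),-.157,[(.115,-.04,.265),(.095,-.04,.245),(.135,-.04,.24)])
print(P.round(3),proj(c,P).round(0))
u,v=proj(c,P)[0].astype(int); x0=max(0,min(u-100,440));y0=max(0,min(v-75,330))
cv2.imwrite('pics/w9c.png',cv2.resize(im[y0:y0+150,x0:x0+200],None,fx=4,fy=4,interpolation=cv2.INTER_CUBIC)); print(x0,y0)
E
```

```text
26.3333 pos [0.6777 0.0551 0.3612] blasterpos [ 0.1103 -0.0414  0.3612] tool y,z in blaster [0.926 0.378 0.003] [ 0.008 -0.012 -1.   ] [-0.09  0.6   0.62 -0.01  1.91 -0.32] 0.995786202108953 [-0.1  0.4  0.3]
[[0.679 0.056 0.265]
 [0.66  0.059 0.245]
 [0.699 0.053 0.24 ]] [[328. 244.]
 [300. 223.]
 [354. 242.]]
227 169
```

View pics/w9c.png

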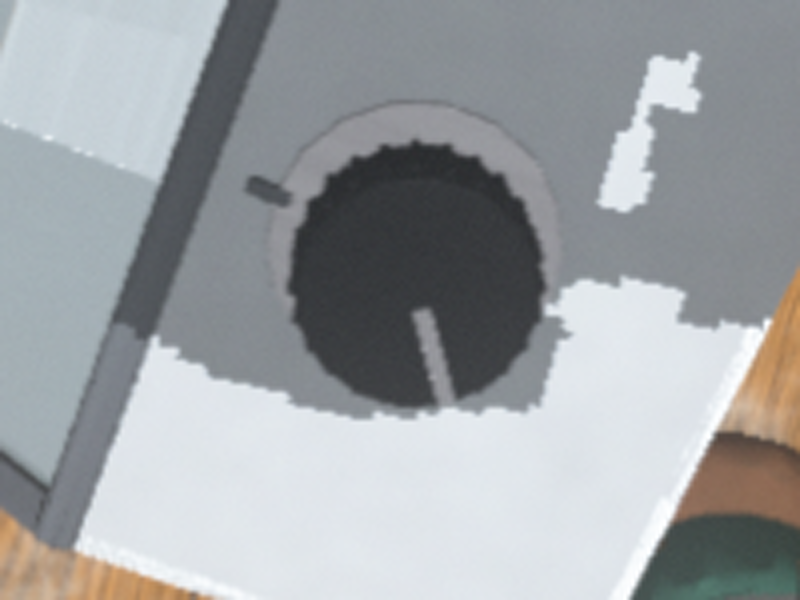

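Run:
```python
from h import *
s=np.load('w9.npy',allow_pickle=True).item();c=cam('wrist',s)
f=lambda u,v:(227+u/4,169+v/4)
o,d=ray(c,f(418,292))
K,D,T=c; depth=K[0,0]*.04/63.5; P=o+d*depth   # d has unit axial comp
print('top centre',P.round(4))
b=R.from_euler('z',.157).as_matrix()
for z in (.26,.265,.27):
    A=onz(c,f(422,310),z);B=onz(c,f(447,402),z);v=b@(B-A); a=np.degrees(np.arctan2(v[1],v[0]))
    print(z,onz(c,f(418,292),z).round(4),'rib ang in blaster',a.round(1),'cw turn to -x',(a-180)%360)
C=cam('scene');print(tri([c,C],[f(418,292),(323.8,165.5)]))
```

```text
top centre [0.6815 0.0573 0.2633]
0.26 [0.6818 0.0562 0.26  ] rib ang in blaster -53.0 cw turn to -x 126.95160607247428
0.265 [0.6813 0.0579 0.265 ] rib ang in blaster -53.0 cw turn to -x 126.95160607247422
0.27 [0.6808 0.0596 0.27  ] rib ang in blaster -53.0 cw turn to -x 126.95160607247414
[0.68240868 0.05542464 0.25862711]
```

The crop shows the cap's top centred at about (418,292), its steel rib pointing to (447,402) and the dark mark at (267,190). The cap needs about 127° clockwise. I'll grip it now.

Request:
play_rows([
  [[0,0,0,3.5,1.5,-35,0],[0.6,0.3,0,3.5,1.5,-70,0],[0.6,0.3,0,3.5,1.5,-92,0],[0.6,0.3,0,3.5,1.5,-103,0],[0.6,0.3,0,3.5,1.5,-103,255],[0.6,0.3,0,3.5,1.5,-103,255],[0.6,0.3,0,3.5,1.5,-103,255],[0.6,0.3,0,3.5,1.5,-103,255]],
])

```text
clock: 27.05
position: [0.6818, 0.0565, 0.2612]
orientation: [0.624, 0.782, 0.001, 0.003]
force: [0.1, -0.5, 0.5]
gripper_width: 0.72
grip_force: 0.0
```

```bash
python3 st.py
```

```text
27.05 pos [0.6818 0.0565 0.2612] blasterpos [ 0.114  -0.0393  0.2612] tool y,z in blaster [0.928 0.372 0.005] [ 0.006 -0.002 -1.   ] [-0.09  0.62  0.85 -0.    1.66 -0.31] 0.7202053665238837 [ 0.1 -0.5  0.5]
```

Request:
play_rows([
  [[0,0,0,0,0,-2,255],[0,0,0,0,0,-2,255],[0,0,0,0,0,-2,255],[0,0,0,0,0,-2,255],[0,0,0,0,0,-2,255]],
])

```text
clock: 27.47
position: [0.682, 0.0566, 0.2583]
orientation: [0.623, 0.782, 0.001, 0.003]
force: [4.2, 1.4, 0.3]
gripper_width: 0.445
grip_force: 30.0
```

Request:
play_rows([
  [[0,0,-7,0,0,0,255],[0,0,-14,0,0,0,255],[0,0,-21,0,0,0,255],[0,0,-28,0,0,0,255],[0,0,-35,0,0,-0.5,255],[0,0,-42,0,0,-0.5,255],[0,0,-49,0,0,-0.5,255],[0,0,-56,0,0,-0.8,255]],
])

```text
clock: 28.13
position: [0.6819, 0.0567, 0.2575]
orientation: [0.919, 0.395, -0.0, 0.002]
force: [3.1, 0.7, 1.7]
gripper_width: 0.45
grip_force: 30.0
```

Request:
play_rows([
  [[0,0,-7,0,0,0,255],[0,0,-14,0,0,0,255],[0,0,-21,0,0,0,255],[0,0,-28,0,0,0,255],[0,0,-35,0,0,-0.5,255],[0,0,-42,0,0,-0.5,255],[0,0,-49,0,0,-0.5,255],[0,0,-56,0,0,-0.8,255]],
])

```text
clock: 28.8
position: [0.682, 0.0568, 0.2567]
orientation: [0.997, -0.083, -0.001, 0.001]
force: [3.0, 1.3, 1.0]
gripper_width: 0.441
grip_force: 30.0
```

Request:
play_rows([
  [[0,0,-7,0,0,0,255],[0,0,-14,0,0,0,255],[0,0,-18,0,0,0,255],[0,0,-22,0,0,0,255],[0,0,-26,0,0,0,255],[0,0,-26,0,0,0,255]],
])

```text
clock: 29.3
position: [0.6816, 0.0571, 0.2566]
orientation: [0.953, -0.302, -0.002, 0.001]
force: [2.5, 2.8, 1.2]
gripper_width: 0.443
grip_force: 30.0
```

```bash
python3 st.py; python3 -c "
from h import *
print(readout.sense()['wrist_torque'],readout.sense()['grip_force'])"
```

```text
29.3 pos [0.6816 0.0571 0.2566] blasterpos [ 0.1138 -0.0388  0.2566] tool y,z in blaster [-0.441 -0.897  0.002] [-0.004 -0.001 -1.   ] [-0.09  0.63  0.85 -0.    1.66  2.1 ] 0.44283239312221756 [2.5 2.8 1.2]
[ 0.43856565 -0.13362859  0.76368363] 30.001391395926476
```

Request:
play_rows([
  [[0,0,0,0,0,0,0],[0,0,0,0,0,0,0],[0,0,0,0,0,0,0],[0,0,0,0,0,0,0],[0,0,0,0,0,30,0],[0,0,0,0,0,65,0],[0,0,0,0,0,100,0],[0,0,0,0,0,100,0]],
])

```text
clock: 29.97
position: [0.682, 0.0563, 0.3642]
orientation: [0.953, -0.302, 0.004, -0.0]
force: [-0.7, -0.2, 1.4]
gripper_width: 0.995
grip_force: 0.0
```

```bash
python3 st.py
python3 - <<'E'
from h import *
s=readout.sense();np.save('w10.npy',s);im=capture('wrist');cv2.imwrite('pics/w10.png',im)
cv2.imwrite('pics/w10c.png',cv2.resize(im[169:319,227:427],None,fx=4,fy=4,interpolation=cv2.INTER_CUBIC))
E
```

```text
29.9667 pos [0.682  0.0563 0.3642] blasterpos [ 0.1143 -0.0395  0.3642] tool y,z in blaster [-0.44  -0.898 -0.003] [ 0.008 -0.001 -1.   ] [-0.09  0.61  0.59 -0.    1.93  2.09] 0.9945560055722016 [-0.7 -0.2  1.4]
```

View pics/w10c.png

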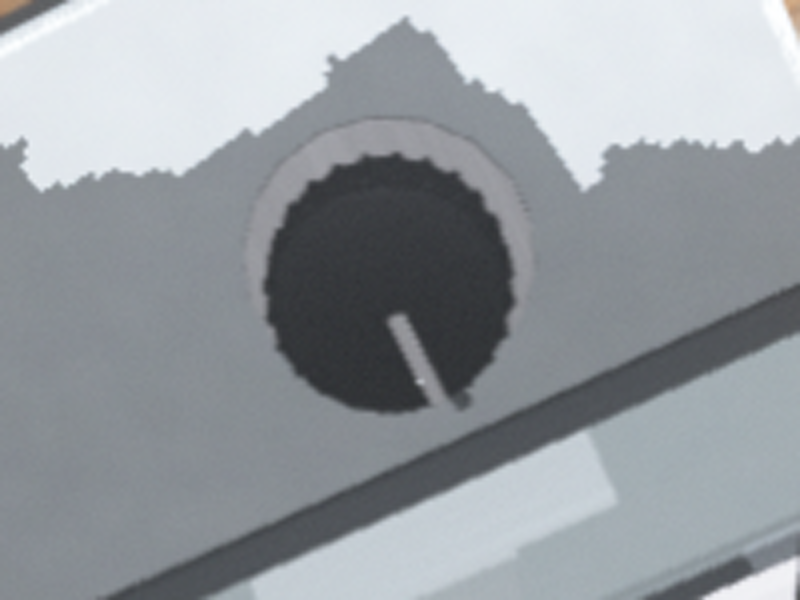

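The rib now points at the dark mark at about (450,402). I'll put a number on it.

Run:
```python
from h import *
s=np.load('w10.npy',allow_pickle=True).item();c=cam('wrist',s)
f=lambda u,v:(227+u/4,169+v/4)
b=R.from_euler('z',.157).as_matrix()
A=onz(c,f(397,316),.26);B=onz(c,f(442,404),.26);v=b@(B-A);print((np.degrees(np.arctan2(v[1],v[0]))-180)%360)
A=onz(c,f(120,588),.235);B=onz(c,f(780,300),.235);v=B-A;print('edge y axis deg',np.degrees(np.arctan2(v[1],v[0]))%180)
# ball in the two wrist views
b3=(np.load('w3.npy',allow_pickle=True).item(),(150,121));b8=(np.load('w8.npy',allow_pickle=True).item(),(147,98));b4=(np.load('w4.npy',allow_pickle=True).item(),(69.5,79.5))
P=tri([cam('wrist',x[0]) for x in (b3,b4,b8)],[x[1] for x in (b3,b4,b8)]);print('ball',P,b@(P-[.572,.1135,0]))
```

```text
359.80141136508007
edge y axis deg 80.53763489798055
ball [0.65173002 0.21695854 0.20520816] [0.06257306 0.11465233 0.20520816]
```

```bash
python3 go.py 20 115 290 0;python3 go.py 20 115 212 0; python3 go.py 87 115 212 0
```

```text
turn [ 0.1  0.2 26.1] shift [-72.2 167.6 -70.5] J [-0.09  0.61  0.6  -0.    1.93  2.09]
turn [ 0.1  0.2 26.1] shift [ -72.2  167.6 -148.5] J [-0.09  0.61  0.6  -0.    1.93  2.09]
turn [ 0.1  0.2 26.1] shift [  -6.   157.1 -148.5] J [-0.09  0.61  0.6  -0.    1.93  2.09]
```

Request:
play_rows([
  [[0,0,5,-15,35,0,255],[0,0,10,-30,70,0,255],[0,0,15,-45,105,0,255],[0,0,20,-60,140,0,255],[0,0,26,-72,168,-30,255],[0,0,26,-72,168,-70,255],[0,0,26,-72,168,-70,255],[0,0,26,-72,168,-70,255]],
])

```text
clock: 30.68
position: [0.609, 0.2241, 0.2846]
orientation: [0.997, -0.08, -0.004, 0.002]
force: [-0.1, -0.2, 0.6]
gripper_width: 0.423
grip_force: 0.0
```

```bash
python3 st.py; python3 go.py 20 115 212 0
python3 - <<'E'
from h import *
s=readout.sense();np.save('w11.npy',s);im=capture('wrist');cv2.imwrite('pics/w11.png',im)
E
```

```text
30.6833 pos [0.609  0.2241 0.2846] blasterpos [0.0159 0.1148 0.2846] tool y,z in blaster [-0.003 -1.     0.006] [-0.009 -0.006 -1.   ] [ 0.17  0.55  0.92 -0.    1.68  1.9 ] 0.4225625879611855 [-0.1 -0.2  0.6]
turn [ 0.2 -0.5  0.2] shift [  0.8  -0.2 -72.6] J [ 0.17  0.55  0.92 -0.    1.68  1.9 ]
```

View pics/w11.png

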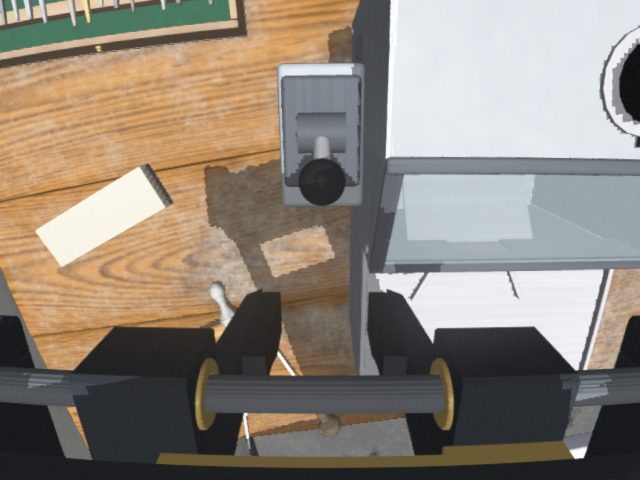

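The ball at (322,182) is straight ahead of the jaws' centre line. I'll close the fingers, go down and push.

Request:
play_rows([
  [[0,0,0,0,0,0,255],[0,0,0,0,0,0,255],[0,0,0,0,0,-36,255],[0,0,0,0,0,-72,255],[0,0,0,0,0,-72,255],[0,0,0,10,-1.5,-72,255],[0,0,0,20,-3,-72,255]],
])

```text
clock: 31.32
position: [0.6306, 0.2213, 0.2172]
orientation: [0.997, -0.08, -0.0, 0.001]
force: [-0.4, 0.3, -0.2]
gripper_width: 0.004
grip_force: 0.3
```

Request:
play_rows([
  [[0,0,0,8,-1.3,0,255],[0,0,0,16,-2.5,0,255],[0,0,0,24,-3.8,0,255],[0,0,0,32,-5,0,255],[0,0,0,40,-6.3,0,255],[0,0,0,44,-7,0,255],[0,0,0,44,-7,0,255]],
])

```text
clock: 31.9
position: [0.6748, 0.214, 0.2164]
orientation: [0.997, -0.08, -0.0, 0.001]
force: [-0.3, 0.5, 0.2]
gripper_width: 0.004
grip_force: 0.0
```

```bash
python3 st.py
```

```text
31.9 pos [0.6748 0.214  0.2164] blasterpos [0.0825 0.1151 0.2164] tool y,z in blaster [-0.003 -1.     0.003] [-0.001 -0.003 -1.   ] [ 0.14  0.7   0.84 -0.    1.61  1.87] 0.00374217988673045 [-0.3  0.5  0.2]
```

Request:
play_rows([
  [[0,0,0,2,-0.3,0,255],[0,0,0,4,-0.6,0,255],[0,0,0,6,-0.9,0,255]],
])

```text
clock: 32.15
position: [0.6786, 0.2137, 0.2151]
orientation: [0.997, -0.08, -0.003, 0.002]
force: [-14.7, -0.3, 7.8]
gripper_width: 0.006
grip_force: 7.3
```

Request:
play_rows([
  [[0,0,0,-15,2.3,0,255],[0,0,0,-40,6,0,255],[0,0,0,-55,8.5,30,255],[0,0,0,-70,11,68,255],[0,0,0,-70,11,68,255],[0,0,0,-70,11,68,255]],
])

```text
clock: 32.65
position: [0.6095, 0.225, 0.2856]
orientation: [0.997, -0.079, 0.001, 0.001]
force: [-0.4, -0.8, 0.1]
gripper_width: 0.006
grip_force: 0.0
```

```bash
python3 st.py
python3 - <<'E'
from h import *
im=capture('wrist');cv2.imwrite('pics/w12.png',im); sc=capture('scene'); cv2.imwrite('pics/s12.png',sc)
cv2.imwrite('pics/fin.png',np.hstack([im[0:300,220:420],cv2.resize(sc[190:290,200:400],None,fx=3,fy=3)]))
E
```

```text
32.65 pos [0.6095 0.225  0.2856] blasterpos [0.0163 0.1158 0.2856] tool y,z in blaster [-0.002 -1.     0.001] [ 0.002 -0.001 -1.   ] [ 0.17  0.55  0.92 -0.    1.67  1.9 ] 0.00577027793469263 [-0.4 -0.8  0.1]
```

View pics/fin.png

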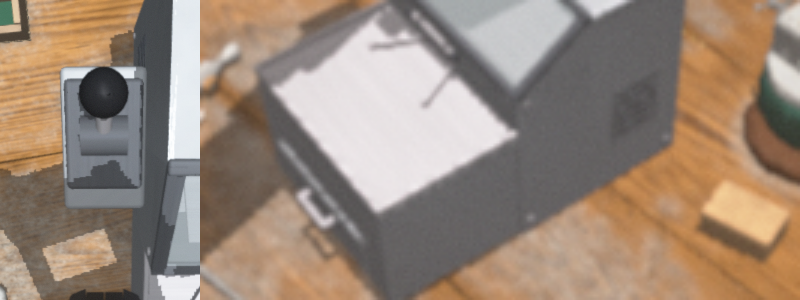

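The left half shows the lever now leaning to the rear, with its ball at (104,92), after it pressed 15 N on the stop. A quick check of the side view for leftover brass, then I'll hand in.

Run:
```python
from h import *
im=capture('side');m=cv2.inRange(cv2.cvtColor(im,cv2.COLOR_BGR2HSV),(22,150,90),(34,255,255))
k,l,st,ce=cv2.connectedComponentsWithStats(m);L=[x.tolist() for x in st[1:] if x[4]>40];print(L)
if not any(y>280 and x<420 for x,y,*_ in L): print(workorder.close_job())
```

```text
[[458, 139, 4, 12, 43]]
the job is handed in; nothing more can be done
None
```

The job is handed in at about 33 s of the 210 s allowed: all three brass blanks I found are in the cabinet, the cap is tight at its mark and the switch is on; I never saw the flap itself close, the bottle was not re-checked after the last moves, and no verdict came back.

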